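Unlatch the filter holder and push its lid off the seat

ROBOT

A 6-joint arm with a two-finger parallel gripper is mounted at the origin on a cart in front of the work surface, level with it; the furniture and walls round the work are solid. World frame = base frame: x ahead of the robot, y to its left, z up, the work surface at z = 0. Lengths are in m, angles in rad, forces in N, time in s.
With the tool pointing down it reaches from about 0.425 to 0.95 m from the base axis. Payload 3.5 kg.
Tool frame: the origin (TCP) lies on the centre line of the jaws, within the pads' length; the fingertips stand 17 mm ahead of it and the grasp point (between the pads) lies 2 mm behind it; z points along the fingers, y is the line along which they close (so a half turn about z gives the same grasp; the last joint's range is limited). The gripper opens to 85 mm and grips with 20 to 120 N. Pads are 22 mm wide; open, the fingers measure 114 mm over their backs; the gripper's body (76 mm by 85 mm) begins 54 mm behind the grasp point. The pads swing forward as they close: fully open they stand 13 mm farther back than shut.
Start: joints at [-0.15, 0.286, 1.577, -0, 1.279, -0.15], TCP at [0.675, 0, 0.248] pointing down, gripper open.
Joint ranges: [-2.77, 2.77], [-0.9, 2.22], [0.21, 2.48], [-1.53, 4.67], [0.24, 2.81], [-2.84, 2.84]. Speed limits (rad/s): [2.79, 2.79, 3.14, 3.14, 3.14, 3.14].

INTERFACE

Orientations are given as a unit quaternion [x, y, z, w].
In Python, from plant import ctrl gives the robot as it stands. The module is installed in compiled form; this text tells all that it offers.
- The arm moves only by the tool drive_tool, never from a script. Its argument "moves" is a list of rows, each a list of 3 entries, a list of its own where there are three numbers: the turn, a rotation vector about the tool's x, y, z in rad, then the shift along the tool's x, y, z in m, then the finger opening in m, from 0 to 0.0854. A call has 1 to 5 rows; each row shifts and turns the commanded pose from where the row before left it, along the tool's axes as they then stand; what a row does not reach is not made up. A row lasts 1/8 s, in which the tool goes at most 62.5 mm and 10.7 degrees, less where a joint would pass 70% of its speed; a pose out of reach is approached as far as the arm can. A call with a gripper value outside its range is refused whole. The fingers move at their own pace and stop on an object; "grip_force" is the grip in N (left out, the last holds). Time passes only in rows, so rows that do not move let the fingers close. It gives the time, the measured TCP pose, the force, the opening and the grip force at its end, in the units of the state.
- ctrl.get_state(): the state, without advancing time (a new reading comes with each control period).
- ctrl.read_camera(name): name is "scene" or "side" or "wrist"; returns a dict with "image" (384x512x3 uint8, red, green, blue), "fx", "fy", "cx", "cy" (pixels), "R" (3x3) and "t" (3): a world point X has camera coordinates R X + t. Camera axes: x right, y down, z forward; pixel columns grow to the right and rows downward; lengths in m; the calibration is good to about 2 mm. A picture is of the moment at which its call begins. There is no depth.
- ctrl.sign_off(): hands the job in; it is judged then, once.
The state is a dict: "time": time; "qpos": joint angles; "dq": joint speeds; "joint_efforts": joint torques, N m; "eef_pos": TCP position; "tcp_rot": TCP orientation; "contact_force": force on the tool from outside, world axes, zero at the start; "wrist_torque": the same for the moment, N m; "opening": opening from 0.0 (shut) to 1.0 (fully open); "finger_force": force on a finger pad.
Only numpy, scipy, OpenCV 4.12 (cv2) and the standard library are available. Lean on these libraries where they do the work, as an engineer would, in place of code of your own. Each camera call takes 0.05 s, during which the arm holds its last target. There are 200 camera calls.

TASK

Open the white filter holder with the fingertips alone: press the snap tab in front of the grey lid fully in, then push the released lid by its thumb catch along the slide, off its seat and onto the landing, until it is entirely out from under the lips and the filter well is uncovered. Do not pinch or lift the lid; leave it lying flat on the landing, push gently, and leave the things standing round the holder where they are.

Things in the scene. Friction and masses are not known exactly. Their poses are not given: they have to be found in the camera images.
- filter_unit: white filter holder fixed to the worktop, 188 x 90 mm, 220 mm over its hose nozzles. Origin: centre of its underside, on the worktop (z = 0). Its x axis runs lengthwise from seat to landing, the way the lid slides off; z up. Two side ledges 30 mm high carry the lid; the open channel between them is 54 mm wide, its floor 24 mm high. Back wall at x = -91 mm, 43 mm high
- seat_mid (a point): middle of the seat, over the filter well, at ledge height (x = -49, z = 30 mm in the holder's frame). The seat spans x = -88 to -10 mm; side walls with inward lips (top 44 mm high, 67 mm apart) hold the lid down there
- landing_end (a point): middle of the landing's stop wall, at ledge height (x = 88, z = 30 mm in the holder's frame). The landing spans x = -10 to 88 mm, open above with low side kerbs; the stop wall is 41 mm high
- snap_tab (a joint): snap tab, a ribbed grey plate 48 x 30 mm in the channel (x = -6 to 42 mm) just in front of the seated lid, blocking it. Value: how far it is pressed straight down, 0 (top 39 mm high) to 0.012 m (fully in, top 27 mm high, 3 mm below the ledges). It takes about 5 N and stays where pressed. The lid passes only when it is in by more than 9 mm
- tab_pad (a point): the place to press: on the tab's top face, in the middle across, 34 mm ahead of the seated lid's leading edge (x = 26, y = 0 in the holder's frame); moves down with the tab
- lid: grey loose lid: plate 80 (along the slide) x 76 x 8 mm, about 0.15 kg, with a wedge-shaped thumb catch on top. Origin: centre of its underside; axes as the holder's. Seated at x = -48 mm, y = 0, z = 30 mm in the holder's frame; against the stop wall at x = 48 mm. Slides with 2 mm play
- lid_catch (a point): middle of the upright face of the lid's thumb catch, which looks to the holder's -x; push here towards the holder's +x. The face is 50 mm wide and reaches 8 to 26 mm above the lid's underside; this point lies 4 mm behind the lid's centre and 17 mm above its underside
- vial: bystander, leave alone: blue vial, 24 dia x 50 mm; origin at its underside's centre
- petri: bystander, leave alone: flat covered dish, 61 dia x 16 mm; origin at its underside's centre
- marker: bystander, leave alone: marker pen lying flat, 13 x 135 x 14 mm; origin at its underside's centre
- bottle: bystander, leave alone: small brown screw-cap bottle, 43 dia x 83 mm; origin at its underside's centre
- beaker: bystander, leave alone: glass beaker, 56 dia x 68 mm; origin at its underside's centre
- cup: bystander, leave alone: steel cup, 62 dia x 78 mm; origin at its underside's centre
Not all that is in view belongs to the job. Several things have the shape of the lid; the one meant has the colours described above.

How it is judged:
By the outcome, as a careful person would: the job done as asked, in the order asked, and still so for the second after the job is handed in, with the robot touching nothing.
It also fails if it takes over 40 s, if anything falls off the work surface, if the arm or the gripper's body presses on something with over 40 N, if the wrist force passes 120 N, or if a joint passes its speed limit or range.

## Working session

There is one attempt and no reset: what is moved stays moved. The work goes in short steps, Python scripts to look and compute and a tool call to move; the robot and the scene stay as the last step left them, time stands still between calls to the robot, and variables do not carry over. Pictures are saved under pics/ and viewed, at most 10 in all, crops included, and the job is handed in when it is done.

Besides the shell and the picture viewer there is one more tool, called after "Request:" as name(argument=value, ...) on one line, values as JSON. drive_tool: Moves the arm, as the interface text tells. Its arguments: {"type":"object","properties":{"moves":{"type":"array","items":{"type":"array"}},"grip_force":{"type":"number"}},"required":["moves"]}

```bash
mkdir -p pics
python3 - <<'E'
from plant import ctrl
import cv2,numpy as np,pickle
ims={}
for n in("scene","side"):
    d=ctrl.read_camera(n); ims[n]=d
    cv2.imwrite(f"pics/{n}0.png",d["image"][...,::-1]); print(n,d["fx"],d["cx"],d["cy"],np.round(d["R"],3).tolist(),np.round(d["t"],3))
pickle.dump(ims,open("v0.pkl","wb"))
a=np.hstack([cv2.imread("pics/scene0.png"),cv2.imread("pics/side0.png")])
s=ctrl.get_state();print(s)
E
```

```text
scene 411.1553690772499 255.06053020018115 191.5360973549337 [[0.852, -0.524, 0.007], [-0.382, -0.631, -0.675], [0.358, 0.572, -0.738]] [-0.506  0.247  1.107]
side 449.46928773676984 261.50968674743547 194.1818076847027 [[-0.818, -0.575, 0.01], [-0.309, 0.425, -0.851], [0.485, -0.699, -0.525]] [0.457 0.263 1.2  ]
{'time': 0.1, 'qpos': array([-1.49996425e-01,  2.87080579e-01,  1.57803004e+00, -3.85650338e-05,
        1.27863301e+00, -1.50002752e-01]), 'dq': array([-0.00076325, -0.00191651, -0.00288953, -0.00023182, -0.00052968,
       -0.00033726]), 'joint_efforts': array([ 1.14915063e-03, -4.07295120e+01, -2.93698221e+01, -1.06323112e-04,
        3.42678482e-03, -4.41654265e-06]), 'eef_pos': array([6.74433911e-01, 1.08883396e-04, 2.47083444e-01]), 'tcp_rot': array([ 7.07100194e-01,  7.07112550e-01, -6.53157057e-04, -8.54634891e-04]), 'contact_force': array([ 0.65686501, -1.19280919, -0.09589854]), 'wrist_torque': array([ 0.02542218,  0.0324917 , -0.01093713]), 'finger_force': 0.0, 'opening': 0.9986899231315289}
```

View pics/scene0.png

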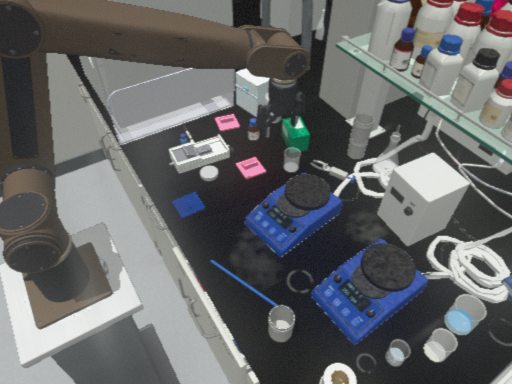

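View pics/side0.png

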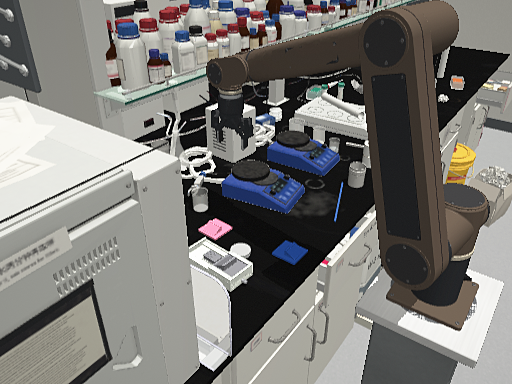

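The white holder with its grey lid is at scene (199,153) and side (222,262). Things that could be taken for the lid: pink plates at scene (228,122) and (250,168), a blue plate at (188,204), and the grey one on the holder at about (187,153). The grey one is the one meant, and I'll check it in a close crop.

Run:
```python
import cv2,numpy as np
a=cv2.imread("pics/scene0.png")[125:175,160:240];b=cv2.imread("pics/side0.png")[232:297,180:260]
a=cv2.resize(a,None,fx=8,fy=8,interpolation=cv2.INTER_CUBIC)[:, :640];b=cv2.resize(b,None,fx=8,fy=8,interpolation=cv2.INTER_CUBIC)
cv2.imwrite("pics/c1.png",a);cv2.imwrite("pics/c2.png",b)
```

```text
(no output)
```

View pics/c1.png

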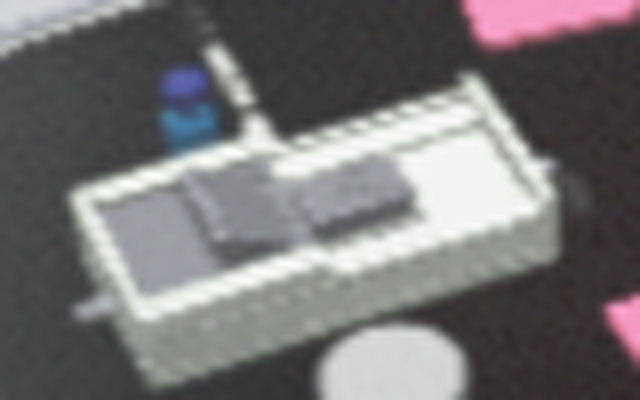

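View pics/c2.png

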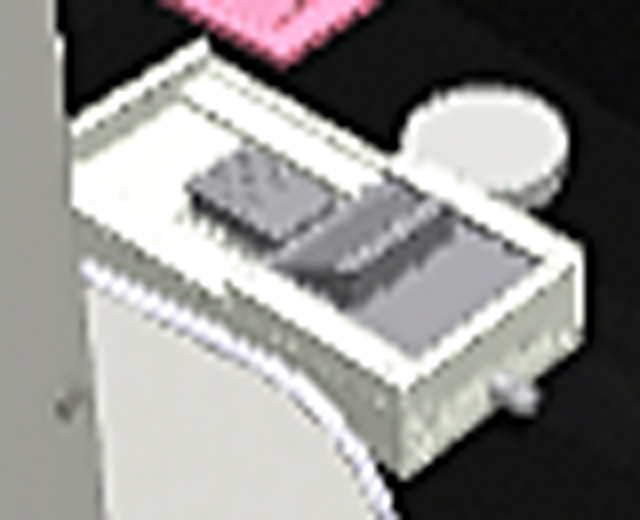

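The crops confirm the choice: the grey lid sits under the lips with its catch at scene (189,152), and the raised ribbed tab is at about (204,149). The vial stands close to the far wall at (183,138), the petri is on the near side at (209,172), and the marker lies behind at (190,133). Next I'll triangulate the corners.

```bash
cat > h.py <<'E'
import numpy as np,pickle
def ray(d,u,v):
    R=np.array(d["R"]);r=R.T@np.array([(u-d["cx"])/d["fx"],(v-d["cy"])/d["fy"],1]);return -R.T@np.array(d["t"]),r
def onz(d,u,v,z):
    c,r=ray(d,u,v);return (c+r*(z-c[2])/r[2])[:2]
E
python3 - <<'E'
from h import *
V=pickle.load(open("v0.pkl","rb"))
def P(n,p,z):
    o=(160,125) if n=="scene" else (180,232)
    return onz(V[n],o[0]+(p[0]+.5)/8-.5,o[1]+(p[1]+.5)/8-.5,z)
def fit(src,dst):  # rigid 2D
    s=np.array(src,float);t=np.array(dst);a=(s-s.mean(0))@[1,1j];b=(t-t.mean(0))@[1,1j]
    th=np.angle((b*a.conj()).sum());R=np.array([[np.cos(th),-np.sin(th)],[np.sin(th),np.cos(th)]]);o=t.mean(0)-R@s.mean(0)
    print("yaw",th,"o",o,"res mm",np.round(1000*(t-o-s@R.T),1).tolist())
A=[((-.094,.045),"scene",(75,190),.043),((-.094,-.045),"scene",(143,315),.043),((.094,.045),"scene",(470,75),.041),((.094,-.045),"scene",(555,195),.041)]
B=[((-.094,-.045),"side",(583,248),.043),((-.094,.045),"side",(403,388),.043),((.094,-.045),"side",(207,38),.041)]
for L in(A,B,A+B): fit([l[0] for l in L],[P(*l[1:]) for l in L])
print("catch top ends scene",P("scene",(185,172),.056),P("scene",(222,248),.056))
print("tab tip mid scene",P("scene",(405,200),.039))
E
```

```text
yaw -0.10000780533656041 o [0.52674816 0.26159165] res mm [[1.3, -1.4], [3.0, 1.9], [-3.3, -0.1], [-0.9, -0.4]]
yaw -0.09022283173260898 o [0.52828654 0.25998215] res mm [[1.5, -0.5], [-0.1, 0.4], [-1.4, 0.1]]
yaw -0.09423779115555286 o [0.5274282 0.2608458] res mm [[0.9, -0.2], [2.1, 3.2], [-3.8, 0.1], [-1.9, -0.1], [2.5, -1.7], [0.6, -0.8], [-0.3, -0.4]]
catch top ends scene [0.47936005 0.28625528] [0.4723686  0.23472745]
tab tip mid scene [0.55904285 0.23960558]
```

Request:
drive_tool(moves=[[[0,0,0],[0.045,-0.02,0],0],[[0,0,0],[0.05,-0.025,0],0],[[0,0,0],[0.05,-0.025,0],0],[[0,0,0],[0.05,-0.025,0],0],[[0,0,0],[0.05,-0.025,0],0]], grip_force=40)

```text
time: 0.72
eef_pos: [0.5537, 0.2464, 0.2478]
tcp_rot: [0.707, 0.707, -0.0, -0.0]
contact_force: [0.8, 0.3, 0.8]
opening: 0.002
finger_force: 0.0
```

Request:
drive_tool(moves=[[[0,0,-0.18],[0,0,0],0],[[0,0,-0.18],[0,0,0],0],[[0,0,-0.18],[0,0,0],0],[[0,0,-0.18],[0,0,0],0],[[0,0,-0.18],[0,0,0],0]])

```text
time: 1.35
eef_pos: [0.5546, 0.245, 0.2476]
tcp_rot: [0.326, 0.945, -0.0, -0.001]
contact_force: [-0.7, 0.0, 0.7]
opening: -0.003
finger_force: 0.0
```

Request:
drive_tool(moves=[[[0,0,-0.18],[0,0,0],0],[[0,0,-0.18],[0,0,0],0],[[0,0,-0.18],[0,0,0],0],[[0,0,-0.036],[0,0,0],0],[[0,0,0],[0,0,0.04],0]])

```text
time: 1.98
eef_pos: [0.5574, 0.2457, 0.212]
tcp_rot: [0.048, 0.999, 0.001, 0.004]
contact_force: [0.4, 0.1, -1.2]
opening: -0.003
finger_force: 0.0
```

```bash
cat >> h.py <<'E'
O=np.array([.5274,.2608]);TH=-.0945
def st(s):
    from scipy.spatial.transform import Rotation as Ro
    M=Ro.from_quat(s["tcp_rot"]).as_matrix();c,n=np.cos(TH),np.sin(TH)
    p=s["eef_pos"];H=np.array([[c,n],[-n,c]])@(p[:2]-O)
    print("t",s["time"],"world",np.round(p,4),"holder mm",np.round(1000*H,1),"z",round(p[2]*1000,1),"toolx yaw err",np.arctan2(-M[1,0],-M[0,0])-TH,"tilt",np.round(M[:2,2],4),"F",np.round(s["contact_force"],1),"op",s["opening"])
E
python3 - <<'E'
from plant import ctrl
from h import *
import cv2
st(ctrl.get_state());d=ctrl.read_camera("wrist");pickle.dump(d,open("w1.pkl","wb"))
cv2.imwrite("pics/w1.png",d["image"][...,::-1])
E
```

```text
t 1.975 world [0.5574 0.2457 0.212 ] holder mm [ 31.3 -12.2] z 212.0 toolx yaw err -0.002233181226637182 tilt [0.0086 0.0022] F [ 0.4  0.1 -1.2] op -0.0029572478075964945
```

View pics/w1.png

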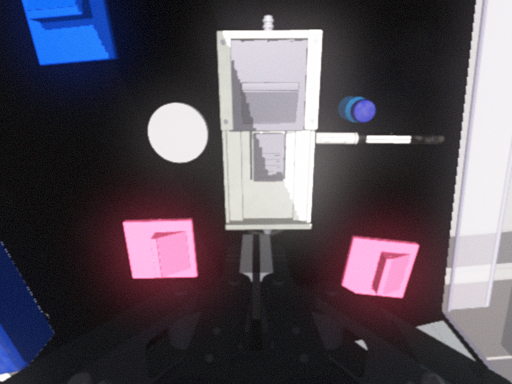

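The wrist view from above shows the holder upright, with its back wall corners at (218,31) and (322,31) and its stop wall at (226,229) and (311,229). The tab is at (268,156) and the catch at (270,88). The marker lies against the right side at (315-440,138). I'll refine the pose from this view.

Run:
```python
from h import *
import cv2
d=pickle.load(open("w1.pkl","rb"));print(np.round(d["R"],3).tolist(),"cam",-np.array(d["R"]).T@d["t"])
g=cv2.cvtColor(d["image"],cv2.COLOR_RGB2GRAY).astype(int)
for r in(50,110,170,215): print(r,g[r,212:232].tolist(),g[r,304:328].tolist())
print("col250",g[25:48,250].tolist(),g[215:238,245].tolist()); print("tab col",g[125:195,268].tolist()); print("row160",g[160,240:300].tolist());print("col270 catch",g[75:135,270].tolist())
def f(s,t):
    s=np.array(s,float);t=np.array(t);a=(s-s.mean(0))@[1,1j];b=(t-t.mean(0))@[1,1j]
    th=np.angle((b*a.conj()).sum());R=np.array([[np.cos(th),-np.sin(th)],[np.sin(th),np.cos(th)]]);o=t.mean(0)-R@s.mean(0)
    print("yaw",th,"o",o,"res mm",np.round(1000*(t-o-s@R.T),1).tolist())
f([(-.094,.045),(-.094,-.045),(.094,.045),(.094,-.045)],[onz(d,322,31,.043),onz(d,218,31,.043),onz(d,311.5,228,.041),onz(d,225.5,229,.041)])
```

```text
[[0.097, 0.995, 0.003], [0.945, -0.093, 0.315], [0.313, -0.028, -0.949]] cam [0.47730463 0.25267287 0.33828568]
50 [45, 34, 43, 43, 70, 145, 201, 214, 215, 216, 215, 214, 214, 215, 216, 219, 215, 209, 205, 210] [217, 210, 175, 192, 252, 255, 255, 254, 254, 254, 254, 254, 254, 254, 254, 255, 255, 222, 106, 66, 64, 63, 68, 65]
110 [48, 54, 52, 53, 50, 55, 48, 94, 184, 215, 222, 221, 217, 216, 220, 216, 219, 218, 221, 207] [190, 238, 255, 255, 254, 254, 254, 254, 254, 254, 254, 255, 255, 250, 175, 93, 78, 82, 81, 74, 79, 74, 74, 76]
170 [51, 52, 49, 48, 50, 47, 53, 53, 54, 49, 60, 113, 199, 220, 215, 193, 208, 223, 223, 225] [254, 254, 255, 254, 247, 250, 255, 255, 252, 187, 111, 98, 99, 99, 91, 92, 91, 90, 95, 92, 89, 88, 88, 88]
215 [44, 45, 44, 42, 44, 42, 45, 45, 44, 41, 44, 45, 49, 117, 194, 220, 210, 192, 206, 220] [255, 254, 246, 251, 255, 255, 239, 124, 76, 69, 68, 70, 68, 66, 72, 66, 63, 67, 72, 66, 63, 59, 60, 66]
col250 [56, 59, 58, 57, 58, 177, 255, 255, 254, 254, 254, 255, 254, 192, 124, 149, 211, 219, 223, 220, 222, 220, 221] [224, 223, 215, 170, 140, 133, 134, 130, 133, 1
[... 454 characters left out ...]
 223, 226, 225, 221, 205, 155, 150, 189, 176, 148, 137, 140, 141, 135, 142, 141, 144, 140, 137, 154, 189, 202, 202, 203, 205, 205, 205, 209, 207, 206, 209, 203, 196, 200, 204, 210, 212, 211, 184, 172, 213, 255, 255, 255, 254, 255, 255, 255, 254, 246, 252, 255, 255, 254, 254]
col270 catch [217, 215, 215, 214, 215, 213, 208, 190, 210, 219, 217, 213, 214, 209, 201, 174, 197, 182, 170, 168, 170, 173, 171, 171, 171, 172, 171, 171, 172, 177, 172, 166, 170, 172, 167, 170, 173, 171, 170, 169, 167, 170, 169, 172, 172, 170, 174, 180, 185, 205, 207, 209, 208, 207, 207, 198, 212, 212, 177, 195]
yaw -0.09094730277913149 o [0.52661344 0.26145548] res mm [[0.7, -0.5], [0.3, 0.4], [-0.7, 0.3], [-0.3, -0.2]]
```

Request:
drive_tool(moves=[[[0,0,0],[0.006,0.013,0.02],0],[[0,0,0],[0,0,0.045],0],[[0,0,0],[0,0,0.045],0],[[0,0,0],[0,0,0.025],0],[[0,0,0],[0,0,0],0]])

```text
time: 2.65
eef_pos: [0.5483, 0.2588, 0.0708]
tcp_rot: [0.047, 0.999, -0.001, -0.003]
contact_force: [0.3, -0.4, 0.4]
opening: 0.004
finger_force: 0.0
```

```bash
sed -i 's/^O=.*/O=np.array([.5266,.2615]);TH=-.091/' h.py
python3 - <<'E'
from plant import ctrl
from h import *
st(ctrl.get_state())
E
```

```text
t 2.65 world [0.5483 0.2588 0.0708] holder mm [21.9 -0.7] z 70.8 toolx yaw err -0.003929271182230451 tilt [-0.0051 -0.0012] F [ 0.3 -0.4  0.4] op 0.0039001509794420923
```

Request:
drive_tool(moves=[[[0,0,0],[-0.003,0,0.008],0],[[0,0,0],[0,0,0.006],0],[[0,0,0],[0,0,0.004],0],[[0,0,0],[0,0,0.004],0],[[0,0,0],[0,0,0.003],0]])

```text
time: 3.28
eef_pos: [0.5538, 0.2584, 0.0492]
tcp_rot: [0.047, 0.999, 0.0, 0.001]
contact_force: [-0.6, 0.2, 5.6]
opening: -0.002
finger_force: 2.5
```

Request:
drive_tool(moves=[[[0,0,0],[0,0,0.002],0],[[0,0,0],[0,0,0.001],0],[[0,0,0],[0,0,0],0]])

```text
time: 3.65
eef_pos: [0.5537, 0.2584, 0.0456]
tcp_rot: [0.047, 0.999, 0.0, 0.001]
contact_force: [0.2, 0.6, 3.5]
opening: -0.003
finger_force: 2.0
```

Request:
drive_tool(moves=[[[0,0,0],[0,0,0.001],0],[[0,0,0],[0,0,0.001],0],[[0,0,0],[0,0,0],0]])

```text
time: 4.03
eef_pos: [0.5537, 0.2584, 0.044]
tcp_rot: [0.047, 0.999, 0.0, 0.0]
contact_force: [-0.5, 0.8, 6.6]
opening: -0.001
finger_force: 3.5
```

Request:
drive_tool(moves=[[[0,0,0],[0,0,0.001],0],[[0,0,0],[0,0,0],0]])

```text
time: 4.28
eef_pos: [0.5537, 0.2584, 0.044]
tcp_rot: [0.047, 0.999, 0.0, 0.0]
contact_force: [-2.0, -0.6, 12.0]
opening: 0.0
finger_force: 5.7
```

Request:
drive_tool(moves=[[[0,0,0],[0,0,-0.03],0],[[0,0,0],[0,0,-0.04],0],[[0,0,0],[0.045,0,0],0],[[0,0,0],[0.048,0,0],0],[[0,0,0],[0,0,0],0]])

```text
time: 4.9
eef_pos: [0.4559, 0.2666, 0.1096]
tcp_rot: [0.046, 0.999, -0.001, -0.003]
contact_force: [1.2, -0.2, -0.1]
opening: 0.001
finger_force: 0.0
```

Run:
```python
from plant import ctrl
from h import *
import cv2
st(ctrl.get_state());d=ctrl.read_camera("side");e=ctrl.read_camera("scene")
a=cv2.resize(d["image"][225:300,170:270],None,fx=5,fy=5,interpolation=2)[...,::-1]
cv2.imwrite("pics/s1.png",np.hstack([a[:,:390],cv2.resize(e["image"][115:190,160:240],None,fx=5,fy=5,interpolation=2)[...,::-1]]))
```

```text
t 4.9 world [0.4559 0.2666 0.1096] holder mm [-70.9  -1.4] z 109.6 toolx yaw err -0.0017327531344429742 tilt [-0.0064 -0.0022] F [ 1.2 -0.2 -0.1] op 0.000609239614294968
```

View pics/s1.png

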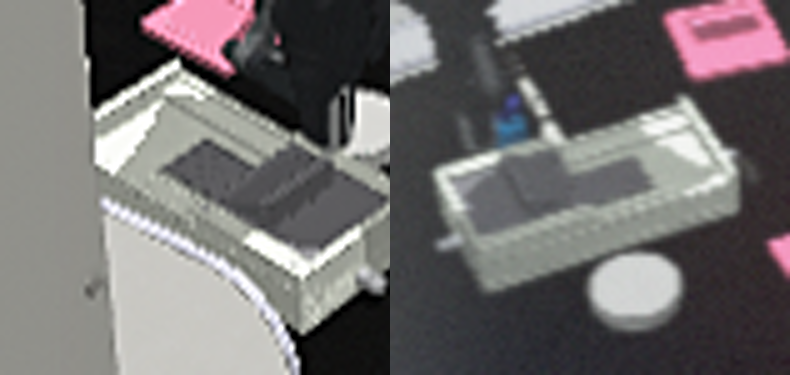

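The tab now lies flush in the channel, at about (200,165) in the crop's left half. The lid is still seated and the bystanders have not moved. I'll lower the fingers behind the catch.

Request:
drive_tool(moves=[[[0,0,0],[0,0.001,0.015],0],[[0,0,0],[0,0,0.015],0],[[0,0,0],[0,0,0.012],0],[[0,0,0],[0,0,0.007],0],[[0,0,0],[0,0,0],0]])

```text
time: 5.62
eef_pos: [0.4603, 0.2679, 0.0624]
tcp_rot: [0.047, 0.999, -0.0, -0.001]
contact_force: [0.6, 0.5, 0.1]
opening: -0.001
finger_force: 0.0
```

Run:
```python
from plant import ctrl
from h import *
st(ctrl.get_state())
```

```text
t 5.625 world [0.4603 0.2679 0.0624] holder mm [-66.6   0.3] z 62.4 toolx yaw err -0.0038899133607105812 tilt [-0.0017 -0.0006] F [0.6 0.5 0.1] op -0.00092961765508201
```

Request:
drive_tool(moves=[[[0,0,0],[-0.002,0,0.002],0],[[0,0,0],[-0.002,0,0],0],[[0,0,0],[-0.003,0,0],0],[[0,0,0],[-0.003,0,0],0],[[0,0,0],[-0.003,0,0],0]])

```text
time: 6.25
eef_pos: [0.4738, 0.2669, 0.0615]
tcp_rot: [0.047, 0.999, 0.0, -0.0]
contact_force: [-1.8, 0.0, 0.5]
opening: -0.002
finger_force: 0.9
```

Request:
drive_tool(moves=[[[0,0,0],[-0.004,0,0],0],[[0,0,0],[-0.004,0,0],0],[[0,0,0],[-0.004,0,0],0],[[0,0,0],[-0.004,0,0],0],[[0,0,0],[-0.004,0,0],0]])

```text
time: 6.88
eef_pos: [0.4939, 0.2649, 0.0613]
tcp_rot: [0.047, 0.999, -0.0, -0.0]
contact_force: [-2.1, -0.6, 1.7]
opening: -0.001
finger_force: 1.0
```

Run:
```python
from plant import ctrl
from h import *
st(ctrl.get_state())
```

```text
t 6.875 world [0.4939 0.2649 0.0613] holder mm [-32.9   0.4] z 61.3 toolx yaw err -0.0038580566813093964 tilt [-0.0001 -0.    ] F [-2.1 -0.6  1.7] op -0.0009656495521847289
```

Request:
drive_tool(moves=[[[0,0,0],[-0.005,0,0],0],[[0,0,0],[-0.005,0,0],0],[[0,0,0],[-0.005,0,0],0],[[0,0,0],[-0.005,0,0],0],[[0,0,0],[-0.005,0,0],0]])

```text
time: 7.5
eef_pos: [0.5188, 0.2625, 0.0613]
tcp_rot: [0.047, 0.999, -0.0, 0.0]
contact_force: [-0.5, 0.1, 0.5]
opening: -0.004
finger_force: 0.8
```

Request:
drive_tool(moves=[[[0,0,0],[-0.005,0,0],0],[[0,0,0],[-0.005,0,0],0],[[0,0,0],[-0.005,0,0],0],[[0,0,0],[-0.005,0,0],0],[[0,0,0],[-0.004,0,0],0]])

```text
time: 8.12
eef_pos: [0.5427, 0.2602, 0.0613]
tcp_rot: [0.047, 0.999, -0.0, -0.0]
contact_force: [-0.8, 0.3, 0.3]
opening: 0.004
finger_force: 0.7
```

Request:
drive_tool(moves=[[[0,0,0],[-0.003,0,0],0],[[0,0,0],[-0.002,0,0],0],[[0,0,0],[-0.002,0,0],0],[[0,0,0],[-0.001,0,0],0],[[0,0,0],[0,0,0],0]])

```text
time: 8.75
eef_pos: [0.5505, 0.2595, 0.0613]
tcp_rot: [0.047, 0.999, 0.0, 0.0]
contact_force: [-1.1, 0.3, -0.3]
opening: 0.004
finger_force: 0.2
```

Run:
```python
from plant import ctrl
from h import *
st(ctrl.get_state())
```

```text
t 8.75 world [0.5505 0.2595 0.0613] holder mm [24.   0.2] z 61.3 toolx yaw err -0.003758822291121622 tilt [0.0005 0.    ] F [-1.1  0.3 -0.3] op 0.0035702882223459854
```

Request:
drive_tool(moves=[[[0,0,0],[-0.002,0,0],0],[[0,0,0],[-0.002,0,0],0],[[0,0,0],[-0.001,0,0],0],[[0,0,0],[0,0,0],0]])

```text
time: 9.25
eef_pos: [0.5556, 0.259, 0.0613]
tcp_rot: [0.047, 0.999, 0.0, 0.0]
contact_force: [-0.1, 0.0, -0.2]
opening: 0.004
finger_force: 0.2
```

Request:
drive_tool(moves=[[[0,0,0],[0.008,0,0],0],[[0,0,0],[0.01,0,0],0],[[0,0,0],[0,0,-0.04],0],[[0,0,0],[0,0,-0.05],0],[[0,0,0],[0.05,0,-0.03],0]])

```text
time: 9.88
eef_pos: [0.49, 0.2657, 0.1852]
tcp_rot: [0.048, 0.999, 0.001, 0.003]
contact_force: [0.3, -0.2, 0.7]
opening: -0.003
finger_force: 0.0
```

Request:
drive_tool(moves=[[[0,0,0],[0,0,-0.02],0],[[0,0,0],[0,0,0],0]])

```text
time: 10.12
eef_pos: [0.4879, 0.2661, 0.2035]
tcp_rot: [0.047, 0.999, 0.001, 0.002]
contact_force: [-0.2, 0.5, 0.9]
opening: -0.001
finger_force: 0.0
```

Run:
```python
from plant import ctrl
from h import *
import cv2
st(ctrl.get_state());d=ctrl.read_camera("side");e=ctrl.read_camera("scene");w=ctrl.read_camera("wrist")
f=lambda im:cv2.resize(im,None,fx=5,fy=5,interpolation=2)[...,::-1]
top=np.hstack([f(d["image"][230:290,180:258]),f(e["image"][120:180,160:240])])
cv2.imwrite("pics/f1.png",np.vstack([top,np.pad(w["image"][:300,...,::-1],((0,0),(0,790-512),(0,0)))]))
```

```text
t 10.125 world [0.4879 0.2661 0.2035] holder mm [-38.9   1. ] z 203.5 toolx yaw err -0.003034162610852459 tilt [0.0048 0.0015] F [-0.2  0.5  0.9] op -0.001387951516333575
```

View pics/f1.png

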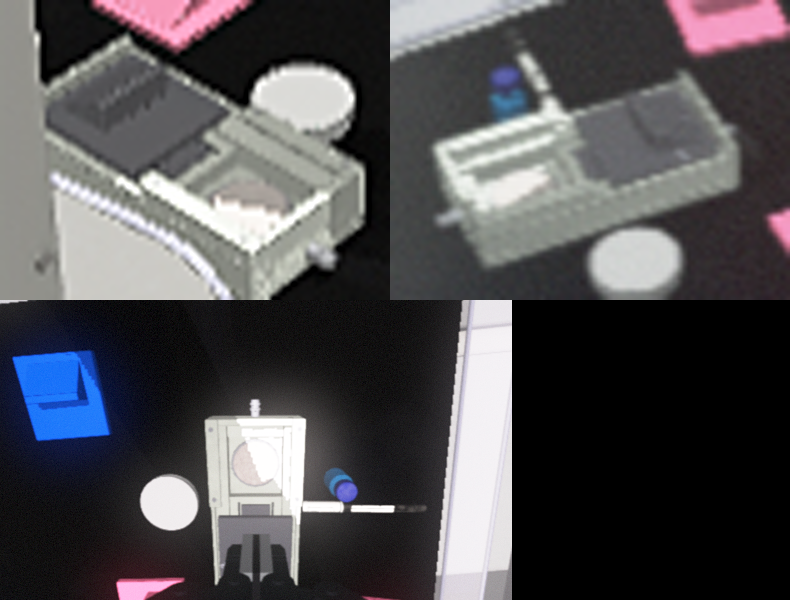

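The lid lies flat on the landing with its trailing edge at (256,516), clear of the lips, which end at about row 505. The well is uncovered at (256,462), and the vial, petri and marker have not moved. I'm handing in.

```bash
python3 -c "
from plant import ctrl
print(ctrl.sign_off())"
```

```text
the job is handed in; nothing more can be done
None
```

The job is handed in: I pressed the snap tab fully in and pushed the lid by its catch onto the landing, where it lies flat and clear of the lips; the well is uncovered, and the bystanders near the holder (vial, petri, marker) have not moved.

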